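# Count along the brake-pad rack and push the pad into the third gap

### The job

Count off the gaps of the brake-pad rack with a fingertip, filled and empty ones alike, starting from its tall end plate and going along the rail: touch the first, the second and then the third divider in turn, each one marking the end of a gap. Then push the loose brake pad in front of the rack along the bench into that third gap, straight and fully home against the back plate. Only push it, never lift or tip it, and leave everything else where it is.

Things in the scene. Friction and masses are not known exactly. Their poses are not given: they have to be found in the camera images.
- rack: brake-pad rack fixed to the bench: 404 mm long, 46 mm high steel back plate, rail behind its top edge (22 mm deep, top 52 mm up). Five dividers and two end plates form six gaps, open above and towards the robot, floored by the bench. Origin: bench level, mid-length, on the plate's front face, where pads stop; x away from the robot, y left along the rail, z up. Gap mouths at x = -60 mm
- end_tall: the tall end plate of the rack, 95 mm high with a carrying slot near its top, 5 mm thick; counting starts from it. It may be at either end of the rack. Origin: at bench level in the middle of its thickness, in the plane of the back plate's front face; axes as the rack.
- end_low: the low end plate at the rack's other end, 56 mm high, no slot, 5 mm thick; origin and axes as the tall one.
- div1: divider 1 of 5 from the robot's left: steel sheet 3 mm thick, its beaded top edge 44 mm up, reaching 60 mm from the back plate towards the robot, unevenly spaced (gaps 54 to 70 mm). Origin: bench level, mid-thickness, at the plate's front face; axes as the rack. Its flat black clip over the rail is good to touch: top 31 x 18 mm (x, y), centred at x = 13.5 mm, y = 0, 58 mm up
- div2: divider 2 of 5 from the robot's left: steel sheet 3 mm thick, its beaded top edge 44 mm up, reaching 60 mm from the back plate towards the robot, unevenly spaced (gaps 54 to 70 mm). Origin: bench level, mid-thickness, at the plate's front face; axes as the rack. Its flat black clip over the rail is good to touch: top 31 x 18 mm (x, y), centred at x = 13.5 mm, y = 0, 58 mm up
- div3: divider 3 of 5 from the robot's left: steel sheet 3 mm thick, its beaded top edge 44 mm up, reaching 60 mm from the back plate towards the robot, unevenly spaced (gaps 54 to 70 mm). Origin: bench level, mid-thickness, at the plate's front face; axes as the rack. Its flat black clip over the rail is good to touch: top 31 x 18 mm (x, y), centred at x = 13.5 mm, y = 0, 58 mm up
- div4: divider 4 of 5 from the robot's left: steel sheet 3 mm thick, its beaded top edge 44 mm up, reaching 60 mm from the back plate towards the robot, unevenly spaced (gaps 54 to 70 mm). Origin: bench level, mid-thickness, at the plate's front face; axes as the rack. Its flat black clip over the rail is good to touch: top 31 x 18 mm (x, y), centred at x = 13.5 mm, y = 0, 58 mm up
- div5: divider 5 of 5 from the robot's left: steel sheet 3 mm thick, its beaded top edge 44 mm up, reaching 60 mm from the back plate towards the robot, unevenly spaced (gaps 54 to 70 mm). Origin: bench level, mid-thickness, at the plate's front face; axes as the rack. Its flat black clip over the rail is good to touch: top 31 x 18 mm (x, y), centred at x = 13.5 mm, y = 0, 58 mm up
- pad: loose brake pad lying flat on the bench in front of the rack: dark block 72 x 42 x 17 mm (x, y, z), about 0.2 kg, steel backing plate below, grooved lining above. Origin: centre of its underside; x along its length, roughly towards the rack. It goes in lengthways, either end first; 12 mm stick out when it is home. A few newtons slide it
- stored1: a brake pad of the same kind already stored in the second gap from the robot's left; origin as the loose pad
- stored2: a brake pad of the same kind already stored in the gap at the robot's far right; origin as the loose pad
- bearing: ball bearing lying flat, 62 mm across, 17 mm high; a bystander. Origin: centre of its underside
- spanner: ring spanner lying flat, 198 mm long; a bystander. Origin: centre of its underside
- spray: blue aerosol can standing upright, 52 mm across, 176 mm high; a bystander. Origin: centre of its underside
- filter: yellow screw-on oil filter standing threads up, 76 mm across, 78 mm high; a bystander. Origin: centre of its underside
- lamp: car rear lamp lying on its chrome base, long dark red lens, 66 x 170 x 66 mm; a bystander. Origin: centre of its underside
There are look-alikes about, which are no part of the job. Leave any red or yellow look-alike of the div5 alone.

How it is judged:
By the outcome, as a careful person would: the job done as asked, in the order asked, and still so for the second after the job is handed in, with the robot touching nothing.
It also fails if it takes over 64 s, if anything falls off the work surface, if the arm or the gripper's body presses on something with over 40 N, if the wrist force passes 120 N, or if a joint passes its speed limit or range.

### The arm

A 6-joint arm with a two-finger parallel gripper is mounted at the origin on the work surface. World frame = base frame: x ahead of the robot, y to its left, z up, the work surface at z = 0. Lengths are in mm, angles in rad, forces in N, time in s.
With the tool pointing down it reaches from about 300 to 775 mm from the base axis. Payload 14.6 kg.
Tool frame: the origin (TCP) lies midway between the tips of the shut fingers; the grasp point (between the pads) lies manip.tcp_to_grasp behind it (manip.tcp_to_grasp is the distance from the TCP to the grasp point, in mm); x points along the fingers, z is the direction in which the jaws open and shut, and the axes are right-handed (so a half turn about x gives the same grasp; the last joint's range is limited). The gripper opens to 94 mm and grips with 3 to 60 N. Pads are 16 mm wide; open, the fingers measure 119 mm over their backs; the gripper's body (75 mm by 177 mm) begins 78 mm behind the grasp point.
Start: joints at [-1.335, 0.3, 1.521, -0, 1.321, -0.067], TCP at [164, -524.97, 205.446] pointing down, gripper open.
Joint ranges: [-3.03, 3.03], [-0.79, 2.21], [0.23, 2.52], [-1.04, 4.18], [0, 3.07], [-2.55, 2.55]. Speed limits (rad/s): [2.22, 2.22, 2.57, 3.14, 3.14, 3.14].

### API

Orientations are given as [roll, pitch, yaw] about the fixed x, y, z axes, in that order (R = Rz(yaw) Ry(pitch) Rx(roll)).
In Python, from cell import manip gives the robot as it stands.
- The arm moves only by the shell command python3 -m jog 'ROWS' [FORCE]. ROWS is JSON, a list of rows, each an object of numbers: "grip": the opening, from 0 (shut) to 1 (fully open); "tx", "ty", "tz": the shift along the tool's x, y, z in units of 40 mm (1.0 is 40 mm); "turn": the turn about the tool's x in units of 6 degrees (1.0 is 6 degrees). In form: [{"grip": .., "tx": .., "ty": .., "tz": .., "turn": ..}, ...]. A call has 1 to 12 rows; each row is the pose to reach, as a shift and turn from the pose commanded when the call began, along the tool's axes at that moment; what a row does not reach only later rows make up. A row lasts 1/12 s, in which the tool goes at most 41.7 mm and 7.16 degrees, less where a joint would pass 70% of its speed; a pose out of reach is approached as far as the arm can. A call with a gripper value outside its range is refused whole. The fingers move at their own pace and stop on an object; FORCE is the grip in N (left out, the last holds). Time passes only in rows, so rows that repeat a pose let the fingers close. It gives the time, the measured TCP pose, the force and the opening at its end, in the units of the state.
- manip.read_state(): the state, without advancing time (a new reading comes with each control period).
- manip.camera(name): name is "side" or "top" or "wrist"; returns a dict with "image" (420x560x3 uint8, red, green, blue), "fx", "fy", "cx", "cy" (pixels), "k1" (the pictures are not rectified: a ray, as slopes to the right and down, at radius r is drawn at 1 + k1 r^2 times it, then the intrinsics apply), "eye" and "attitude" of the camera in the world. Camera axes: x right, y up, looking along -z (the intrinsics and any distortion apply to the point x, -y, -z); pixel columns grow to the right and rows downward; lengths in mm; the calibration is good to about 2 mm. A picture is of the moment at which its call begins. There is no depth.
- manip.sign_off(): hands the job in, once; it reports no verdict.
The state is a dict: "clock": time; "joints": joint angles; "qd": joint speeds; "effort": joint torques, N m; "eef_pos": TCP position; "eef_rot": TCP orientation; "wrist_force": force on the tool from outside, world axes, zero at the start; "moment": the same for the moment, N m; "finger_gap": finger opening in mm.
Only numpy, scipy, OpenCV 4.12 (cv2) and the standard library are available. Lean on these libraries where they do the work, as an engineer would, in place of code of your own. Each camera call takes 0.05 s, during which the arm holds its last target. There are 200 camera calls.

## Working session

There is one attempt and no reset: what is moved stays moved. The work goes in short steps, Python scripts to look and compute and a shell command to move; the robot and the scene stay as the last step left them, time stands still between calls to the robot, and variables do not carry over. Pictures are saved under pics/ and viewed, about 8 in all and at most 12, crops included, and the job is handed in when it is done.

```bash
ls; mkdir -p pics; cat > h.py <<'E'
import numpy as np, cv2
from cell import manip
def ray(c,u,v):
    p=cv2.undistortPoints(np.array([[[u,v]]],float),np.array([[c['fx'],0,c['cx']],[0,c['fy'],c['cy']],[0,0,1.]]),np.array([c['k1'],0,0,0.]))[0,0]
    return R(c)@np.array([p[0],-p[1],-1.])
def R(c):
    a=np.array(c['attitude'],float)
    if a.shape==(3,3): return a
    from scipy.spatial.transform import Rotation as Ro
    return Ro.from_euler('xyz',a).as_matrix()
def onz(c,u,v,z):
    d=ray(c,u,v);e=np.array(c['eye'],float);return (e+d*(z-e[2])/d[2])[:2].round(1)
def px(c,P):
    q=R(c).T@(np.array(P,float)-c['eye']);x,y=q[0]/-q[2],-q[1]/-q[2];k=1+c['k1']*(x*x+y*y)
    return np.array([c['cx']+c['fx']*x*k,c['cy']+c['fy']*y*k]).round(1)
def snap(n,f):
    c=manip.camera(n);cv2.imwrite(f'pics/{f}.png',c['image'][:,:,::-1]);np.save(f'{f}.npy',c,allow_pickle=True);return c
def load(f): return np.load(f'{f}.npy',allow_pickle=True).item()
E
python3 - <<'E'
from h import *
for n in ['top','side']:
    c=snap(n,n+'0'); print(n,{k:v for k,v in c.items() if k!='image'})
s=manip.read_state();print(s, manip.tcp_to_grasp)
E
```

```text
pics
top {'fx': 521.2423135896124, 'fy': 521.2423135896124, 'cx': 277.6586736612397, 'cy': 206.81787160879563, 'k1': -0.12350730541166026, 'eye': array([ 361.88784297,   -1.52455838, 1250.97802954]), 'attitude': array([ 0.16731908, -0.01545898, -1.55333477])}
side {'fx': 443.9633650167276, 'fy': 443.9633650167276, 'cx': 289.7741922619928, 'cy': 208.1292211432822, 'k1': 0.03491414264110939, 'eye': array([ 497.74905649, -778.1540444 ,  456.37515205]), 'attitude': array([ 1.08836293,  0.0139877 , -0.09094478])}
{'clock': 0.1, 'joints': array([-1.33463160e+00,  3.00430317e-01,  1.52151446e+00, -8.95053593e-06,
        1.32070357e+00, -6.66194190e-02]), 'qd': array([ 1.24019022e-04, -1.49544111e-05, -9.45157065e-04, -1.14202753e-03,
       -1.12137173e-03,  7.25450681e-04]), 'effort': array([ 1.16204894e-03, -5.32641149e+01, -3.53284550e+01,  7.09366612e-02,
        2.34847638e-02, -6.78352649e-05]), 'eef_pos': array([ 163.92787726, -524.75568849,  204.936883  ]), 'eef_rot': array([3.08318541, 1.5697406 , 1.81517544]), 'wrist_force': array([1.1348103 , 0.01403423, 0.1074987 ]), 'moment': array([0.01885932, 0.02645019, 0.00131016]), 'finger_gap': 94.06939681152761} 18.8
```

View pics/top0.png

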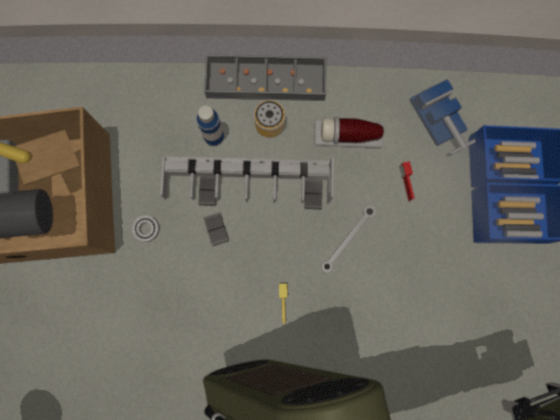

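View pics/side0.png

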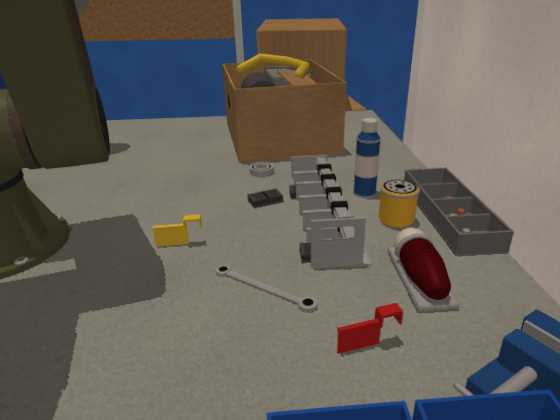

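The top view shows the rack at about (163–333, 155–205), the loose pad at (216,229), and the red and yellow look-alike clips at (407,180) and (283,300). I'll enlarge the rack in both views to decide which end is tall.

```bash
python3 - <<'E'
from h import *
a=load('top0')['image'][140:255,150:345,::-1]; b=load('side0')['image'][140:280,235:385,::-1]
a=cv2.convertScaleAbs(cv2.resize(a,None,fx=4,fy=4,interpolation=cv2.INTER_CUBIC),alpha=1.4)
b=cv2.resize(b,None,fx=4,fy=4,interpolation=cv2.INTER_CUBIC)
cv2.imwrite('pics/ca.png',a);cv2.imwrite('pics/cb.png',b)
E
```

```text
(no output)
```

View pics/ca.png

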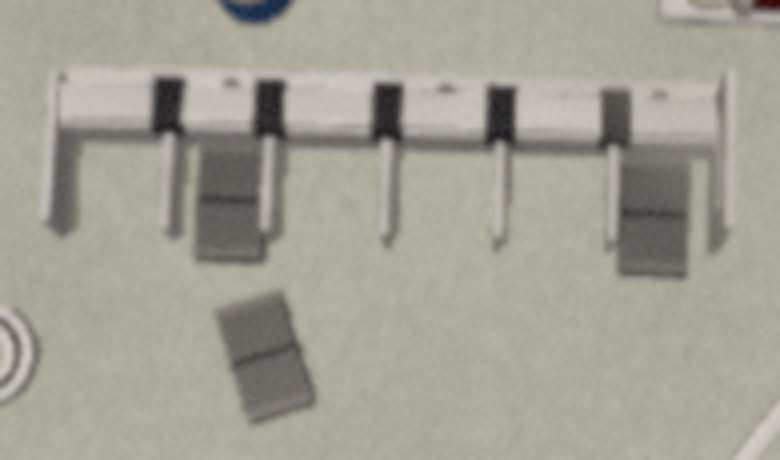

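View pics/cb.png

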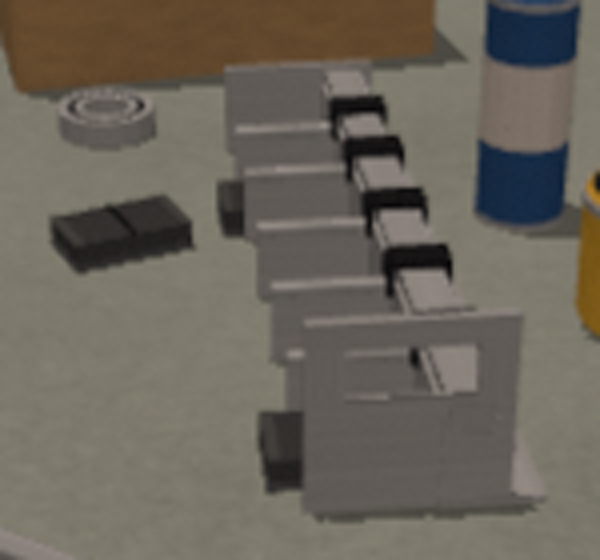

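The slotted tall plate is the near one in the side view (crop-b (410,410)). That is the right end in the top view, at about (332,185). Counting starts there, so the clips in order are div5 at (304,169), div4 at (275,168) and div3 at (247,167). The third gap lies between div4 and div3 and is empty. Red (407,180) and yellow (283,300) are loose look-alikes, not part of the rack. Next I'll measure.

```bash
python3 - <<'E'
from h import *
from scipy.spatial.transform import Rotation as Ro
c=load('top0');im=c['image'].astype(int);g=im.max(2);
# clips: dark blobs in strip
for thr in (60,110):
    m=((g<thr)&(im.max(2)-im.min(2)<25)).astype(np.uint8);m[:156]=0;m[250:]=0;m[:,:160]=0;m[:,335:]=0
    n,l,s,ce=cv2.connectedComponentsWithStats(m)
    for i in range(1,n):
        if s[i,4]>25: print(thr,s[i],ce[i].round(1),onz(c,*ce[i],58))
# pad
sub=np.zeros_like(m);sub[211:248,200:232]=(g[211:248,200:232]<112)
cs,_=cv2.findContours(sub,0,1);k=max(cs,key=cv2.contourArea)
r=cv2.boxPoints(cv2.minAreaRect(k));P=np.array([onz(c,*p,12) for p in r]);print('pad',P.tolist(),P.mean(0))
print('pad levels',g[225:235,210:222].mean())
cp=lambda x,y:(150+x/4,140+y/4)
# rail ends front edge (z=52), end plates tips, dividers' tips z=44
for nm,x,y,z in [('railL back',60,72,52),('railR back',722,90,52),('div1 tip',171,232,44),('div2 tip',266,235,44),('div3 tip',386,238,44),('div4 tip',498,242,44),('div5 tip',611,243,44),
 ('div3 root',388,140,44),('div4 root',502,143,44),('div5 root',614,147,44),('spray cap',206*0+4*(207-150),4*(112-140),170)]:
    print(nm,onz(c,*cp(x,y),z))
s=manip.read_state();M=Ro.from_euler('xyz',s['eef_rot']).as_matrix();print(M.round(3))
E
```

```text
60 [188 160   8  14  85] [191.5 166.4] [656.2 188.3]
60 [214 161   8  14  85] [216.9 167.5] [654.6 128.2]
60 [243 161   8  15  82] [246.4 167.8] [655.2  58.6]
60 [271 162   8  15  82] [274.7 168.9] [654.   -7.9]
60 [300 166   7  11  52] [303.2 171.8] [648.5 -75. ]
60 [200 189  14   2  27] [206.7 189.5] [601.4 149.9]
60 [306 192  14   3  29] [311.8 193. ] [597.9 -95.7]
110 [ 161  159  172   52 2913] [248.7 182.8] [619.4  52.2]
110 [203 212  27  35 590] [216.  229.1] [508.9 124.7]
pad [[543.6, 163.9], [558.6, 119.0], [486.3, 94.3], [471.5, 138.8]] [515. 129.]
pad levels 72.69166666666666
railL back [677.1 253.6]
railR back [ 674.  -140.2]
div1 tip [583.1 183.9]
div2 tip [582.4 127.7]
div3 tip [582.1  57. ]
div4 tip [581.   -8.9]
div5 tip [581.7 -75.5]
div3 root [641.2  57.5]
div4 root [640.7 -10.2]
div5 root [639.7 -76.7]
spray cap [751.2 142.6]
[[-0.     0.955  0.298]
 [ 0.001  0.298 -0.955]
 [-1.     0.    -0.001]]
```

```bash
cat > go.py <<'E'
import sys
from h import *
from scipy.spatial.transform import Rotation as Ro
x,y,z,yaw=map(float,sys.argv[1:5]);s=manip.read_state()
M=Ro.from_euler('xyz',s['eef_rot']).as_matrix();d=M.T@(np.array([x,y,z])-s['eef_pos'])
cy=np.degrees(np.arctan2(M[1,2],M[0,2]))
print('tx,ty,tz',(d/40).round(2),'turn',round(-((yaw-cy+180)%360-180)/6,2),'gap',s['finger_gap'].__round__(1),'F',s['wrist_force'].round(1),'pos',s['eef_pos'].round(1),'yaw',cy.round(2),'t',s['clock'])
E
python3 go.py 655 -75 140 0
python3 - <<'E'
from h import *
c=load('side0')
for y in (58.3,-8.2,-75.2): print(px(c,(655,y,58)))
im=c['image']
m=((im.max(2)<45)).astype(np.uint8);m[:,:310]=0;m[:,350:]=0;m[:155]=0;m[260:]=0
n,l,s,ce=cv2.connectedComponentsWithStats(m)
for i in range(1,n):
    if s[i,4]>10: print(s[i],ce[i].round(1))
E
```

```text
tx,ty,tz [ 1.63 15.07 -7.07] turn -12.11 gap 94.1 F [1.1 0.  0.1] pos [ 163.9 -524.8  204.9] yaw -72.65 t 0.1
[330.7 188.6]
[336.5 202.8]
[343.2 219.2]
[317 164  14  10  55] [323.2 166.6]
[321 174  15  11  73] [327.5 176.8]
[326 187  16  12  81] [332.5 189.9]
[331 201  17  13 100] [338.4 204.6]
```

```bash
python3 -m jog '[{"grip":0,"tx":0.5,"ty":7,"tz":-3.3,"turn":-6},{"grip":0,"tx":0.5,"ty":7,"tz":-3.3,"turn":-6},{"grip":0,"tx":0.5,"ty":7,"tz":-3.3,"turn":-6},{"grip":0,"tx":0.5,"ty":7,"tz":-3.3,"turn":-6},{"grip":0,"tx":1,"ty":15.1,"tz":-7.1,"turn":-12.1},{"grip":0,"tx":1,"ty":15.1,"tz":-7.1,"turn":-12.1},{"grip":0,"tx":1,"ty":15.1,"tz":-7.1,"turn":-12.1},{"grip":0,"tx":1,"ty":15.1,"tz":-7.1,"turn":-12.1},{"grip":0,"tx":1,"ty":15.1,"tz":-7.1,"turn":-12.1},{"grip":0,"tx":1,"ty":15.1,"tz":-7.1,"turn":-12.1},{"grip":0,"tx":1,"ty":15.1,"tz":-7.1,"turn":-12.1},{"grip":0,"tx":1,"ty":15.1,"tz":-7.1,"turn":-12.1}]'; python3 go.py 656 -75.2 90 0
```

```text
clock: 1.1
eef_pos: [532.9, -185.7, 175.0]
eef_rot: [2.783, 1.57, 2.784]
wrist_force: [1.4, 0.4, 0.0]
finger_gap: 17.8
tx,ty,tz [2.12 2.76 3.08] turn 0.01 gap 17.8 F [1.4 0.4 0. ] pos [ 532.9 -185.7  175. ] yaw 0.06 t 1.1
```

```bash
python3 -m jog '[{"grip":0,"tx":1,"ty":2.75,"tz":3.1},{"grip":0,"tx":1,"ty":2.75,"tz":3.1},{"grip":0,"tx":1,"ty":2.75,"tz":3.1},{"grip":0,"tx":1,"ty":2.75,"tz":3.1},{"grip":0,"tx":1,"ty":2.75,"tz":3.1},{"grip":0,"tx":1,"ty":2.75,"tz":3.1},{"grip":0,"tx":2.6,"ty":2.75,"tz":3.1},{"grip":0,"tx":2.6,"ty":2.75,"tz":3.1},{"grip":0,"tx":2.6,"ty":2.75,"tz":3.1},{"grip":0,"tx":2.6,"ty":2.75,"tz":3.1},{"grip":0,"tx":2.6,"ty":2.75,"tz":3.1}]'; python3 go.py 656 -75.2 58 0
python3 - <<'E'
from h import *
c=snap('side','s1');snap('wrist','w1')
a=c['image'][100:280,250:450,::-1]; cv2.imwrite('pics/s1c.png',np.hstack([cv2.resize(a,(440,396)),cv2.resize(load('w1')['image'][:,:,::-1],(360,396))]))
print({k:v for k,v in load('w1').items() if k!='image'})
E
```

```text
tx,ty,tz [2.92 2.76 3.08] turn 0.01 gap 17.8 F [1.4 0.4 0. ] pos [ 532.9 -185.7  175. ] yaw 0.06 t 1.1
{'fx': 351.9477366143865, 'fy': 351.9477366143865, 'cx': 273.7278870325483, 'cy': 205.9650690802555, 'k1': -0.020918820340926732, 'eye': array([ 536.19457378, -107.17527557,  354.14579962]), 'attitude': array([-0.25711369, -0.0005193 ,  0.00277429])}$[0]: bad value
```

View pics/s1c.png

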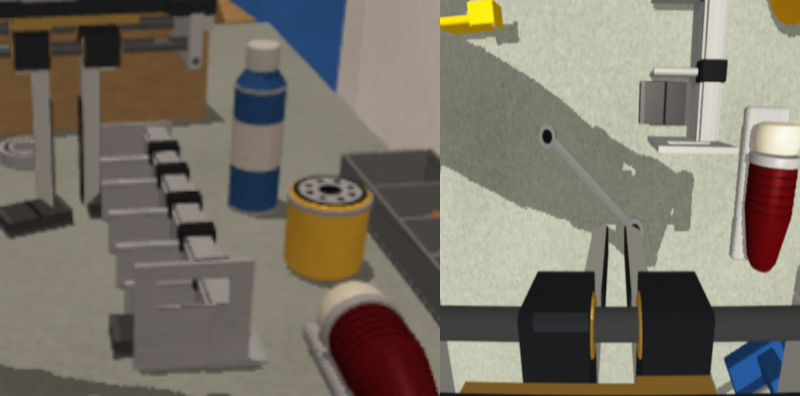

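The jog was refused because "turn" was missing. The wrist view clearly shows div5's black clip at panel (712,70), with the stored pad and tall plate beside it. I'll go again.

```bash
python3 - <<'E'
from h import *
c=load('w1');im=c['image'];m=(im.max(2)<60).astype(np.uint8);m[:,:395]=0;m[:,460:]=0;m[150:]=0
n,l,s,ce=cv2.connectedComponentsWithStats(m)
for i in range(1,n):
    if s[i,4]>40: print(s[i],ce[i],onz(c,*ce[i],58))
E
python3 -m jog '[{"grip":0,"tx":1,"ty":2.75,"tz":3.1,"turn":0},{"grip":0,"tx":1,"ty":2.75,"tz":3.1,"turn":0},{"grip":0,"tx":1,"ty":2.75,"tz":3.1,"turn":0},{"grip":0,"tx":1,"ty":2.75,"tz":3.1,"turn":0},{"grip":0,"tx":1,"ty":2.75,"tz":3.1,"turn":0},{"grip":0,"tx":1,"ty":2.75,"tz":3.1,"turn":0},{"grip":0,"tx":2.6,"ty":2.75,"tz":3.1,"turn":0},{"grip":0,"tx":2.6,"ty":2.75,"tz":3.1,"turn":0},{"grip":0,"tx":2.6,"ty":2.75,"tz":3.1,"turn":0},{"grip":0,"tx":2.6,"ty":2.75,"tz":3.1,"turn":0},{"grip":0,"tx":2.6,"ty":2.75,"tz":3.1,"turn":0}]'; python3 go.py 656 -75.2 58 0
```

```text
[ 398   63   49   25 1009] [422.27552032  74.68681863] [654.7 -76.5]
clock: 2.12
eef_pos: [656.4, -78.7, 73.7]
eef_rot: [-0.201, 1.568, -0.203]
wrist_force: [0.1, 0.0, -0.0]
finger_gap: 0.4
tx,ty,tz [ 0.39  0.09 -0.01] turn -0.02 gap 0.4 F [ 0.1  0.  -0. ] pos [656.4 -78.7  73.7] yaw -0.11 t 2.1167
```

```bash
python3 -m jog '[{"grip":0,"tx":0.15,"ty":0,"tz":0,"turn":0},{"grip":0,"tx":0.25,"ty":0,"tz":0,"turn":0},{"grip":0,"tx":0.25,"ty":0,"tz":0,"turn":0}]'; python3 go.py 656 -76 58 0
```

```text
clock: 2.37
eef_pos: [655.7, -77.8, 61.2]
eef_rot: [3.113, 1.571, 3.112]
wrist_force: [-0.6, -0.1, -0.4]
finger_gap: 0.3
tx,ty,tz [0.08 0.04 0.01] turn -0.01 gap 0.3 F [-0.6 -0.1 -0.4] pos [655.7 -77.8  61.2] yaw -0.06 t 2.3667
```

```bash
python3 -m jog '[{"grip":0,"tx":0,"ty":0.05,"tz":0,"turn":0},{"grip":0,"tx":0.05,"ty":0.05,"tz":0,"turn":0},{"grip":0,"tx":0.1,"ty":0.05,"tz":0,"turn":0},{"grip":0,"tx":0.1,"ty":0.05,"tz":0,"turn":0},{"grip":0,"tx":0.1,"ty":0.05,"tz":0,"turn":0}]'; python3 go.py 656 -76 58 0
```

```text
clock: 2.78
eef_pos: [656.1, -75.5, 58.3]
eef_rot: [0.043, 1.57, 0.042]
wrist_force: [-3.3, 0.9, 8.1]
finger_gap: 0.7
tx,ty,tz [ 0.01 -0.01 -0.  ] turn -0.01 gap 0.7 F [-3.3  0.9  8.1] pos [656.1 -75.5  58.3] yaw -0.04 t 2.7833
```

Touched div5 with 8 N. Next is div4.

```bash
python3 -m jog '[{"grip":0,"tx":0.03,"ty":0,"tz":0,"turn":0},{"grip":0,"tx":-0.6,"ty":0,"tz":0,"turn":0},{"grip":0,"tx":-0.6,"ty":0.8,"tz":0,"turn":0},{"grip":0,"tx":-0.6,"ty":1.68,"tz":0,"turn":0},{"grip":0,"tx":-0.6,"ty":1.68,"tz":0,"turn":0},{"grip":0,"tx":-0.6,"ty":1.68,"tz":0,"turn":0},{"grip":0,"tx":-0.3,"ty":1.68,"tz":0,"turn":0},{"grip":0,"tx":-0.15,"ty":1.68,"tz":0,"turn":0},{"grip":0,"tx":-0.15,"ty":1.68,"tz":0,"turn":0},{"grip":0,"tx":-0.15,"ty":1.68,"tz":0,"turn":0}]'; python3 go.py 656 -8.4 58 0
```

```text
clock: 3.62
eef_pos: [655.5, -9.3, 62.3]
eef_rot: [3.077, 1.569, 3.075]
wrist_force: [-0.9, 0.4, 0.8]
finger_gap: 1.0
tx,ty,tz [0.11 0.02 0.01] turn -0.02 gap 1.0 F [-0.9  0.4  0.8] pos [655.5  -9.3  62.3] yaw -0.12 t 3.6167
```

```bash
python3 -m jog '[{"grip":0,"tx":0.1,"ty":0,"tz":0,"turn":0},{"grip":0,"tx":0.15,"ty":0,"tz":0,"turn":0},{"grip":0,"tx":0.15,"ty":0,"tz":0,"turn":0},{"grip":0,"tx":0.15,"ty":0,"tz":0,"turn":0}]'; python3 go.py 656 -8.4 58 0
```

```text
clock: 3.95
eef_pos: [656.2, -9.0, 58.3]
eef_rot: [-0.414, 1.57, -0.415]
wrist_force: [-3.6, -1.0, 7.9]
finger_gap: 0.7
tx,ty,tz [ 0.01  0.01 -0.  ] turn -0.01 gap 0.7 F [-3.6 -1.   7.9] pos [656.2  -9.   58.3] yaw -0.07 t 3.95
```

Touched div4 with 7.9 N. Next is div3, 67 mm on.

```bash
python3 -m jog '[{"grip":0,"tx":0.03,"ty":0,"tz":0,"turn":0},{"grip":0,"tx":-0.6,"ty":0,"tz":0,"turn":0},{"grip":0,"tx":-0.6,"ty":0.8,"tz":0,"turn":0},{"grip":0,"tx":-0.6,"ty":1.68,"tz":0,"turn":0},{"grip":0,"tx":-0.6,"ty":1.68,"tz":0,"turn":0},{"grip":0,"tx":-0.6,"ty":1.68,"tz":0,"turn":0},{"grip":0,"tx":-0.3,"ty":1.68,"tz":0,"turn":0},{"grip":0,"tx":-0.15,"ty":1.68,"tz":0,"turn":0},{"grip":0,"tx":-0.15,"ty":1.68,"tz":0,"turn":0},{"grip":0,"tx":-0.15,"ty":1.68,"tz":0,"turn":0}]'; python3 go.py 656 58.3 58 0
```

```text
clock: 4.78
eef_pos: [655.6, 57.8, 62.3]
eef_rot: [-3.101, 1.569, -3.103]
wrist_force: [0.8, -0.6, 0.2]
finger_gap: 0.3
tx,ty,tz [0.11 0.01 0.01] turn -0.02 gap 0.3 F [ 0.8 -0.6  0.2] pos [655.6  57.8  62.3] yaw -0.11 t 4.7833
```

```bash
python3 -m jog '[{"grip":0,"tx":0.1,"ty":0,"tz":0,"turn":0},{"grip":0,"tx":0.15,"ty":0,"tz":0,"turn":0},{"grip":0,"tx":0.15,"ty":0,"tz":0,"turn":0},{"grip":0,"tx":0.15,"ty":0,"tz":0,"turn":0}]'; python3 go.py 500 220 120 0
```

```text
clock: 5.12
eef_pos: [656.3, 58.3, 58.3]
eef_rot: [-0.334, 1.57, -0.335]
wrist_force: [-3.5, -1.7, 9.0]
finger_gap: 0.4
tx,ty,tz [-1.55  4.04 -3.91] turn -0.01 gap 0.4 F [-3.5 -1.7  9. ] pos [656.3  58.3  58.3] yaw -0.07 t 5.1167
```

All three dividers are touched in order. Next I'll go to the left of the pad with fingers 40 mm apart, jaw line along world x.

```bash
python3 -c "
from h import *
print('bearing',onz(load('top0'),145,229,12))"
python3 -m jog '[{"grip":0,"tx":-1.5,"ty":0,"tz":0,"turn":0},{"grip":0,"tx":-1.5,"ty":0,"tz":0,"turn":0},{"grip":0.43,"tx":-1.5,"ty":3.4,"tz":-3.5,"turn":0},{"grip":0.43,"tx":-1.5,"ty":3.4,"tz":-3.5,"turn":0},{"grip":0.43,"tx":-1.5,"ty":3.4,"tz":-3.5,"turn":0},{"grip":0.43,"tx":-1.5,"ty":3.4,"tz":-3.5,"turn":0},{"grip":0.43,"tx":-1.5,"ty":3.4,"tz":-3.5,"turn":0},{"grip":0.43,"tx":-1.5,"ty":3.4,"tz":-3.5,"turn":0},{"grip":0.43,"tx":-1.5,"ty":3.4,"tz":-3.5,"turn":0},{"grip":0.43,"tx":-1.5,"ty":3.4,"tz":-3.5,"turn":0},{"grip":0.43,"tx":-1.5,"ty":3.4,"tz":-3.5,"turn":0}]'; python3 go.py 515 195 8 -0.5
python3 - <<'E'
from h import *
c=snap('wrist','w2');snap('top','t2')
im=load('t2')['image'];a=cv2.resize(im[140:260,140:340,::-1],(400,240));b=cv2.resize(c['image'][:,:,::-1],(400,300))
cv2.imwrite('pics/v2.png',np.vstack([a,b]))
E
```

```text
bearing [511.  300.9]
clock: 6.03
eef_pos: [516.9, 194.1, 117.2]
eef_rot: [0.103, 1.57, 0.101]
wrist_force: [0.1, 0.1, -1.0]
finger_gap: 40.5
tx,ty,tz [ 2.73  0.02 -0.05] turn 0.06 gap 40.5 F [ 0.1  0.1 -1. ] pos [516.9 194.1 117.2] yaw -0.11 t 6.0333
```

View pics/v2.png

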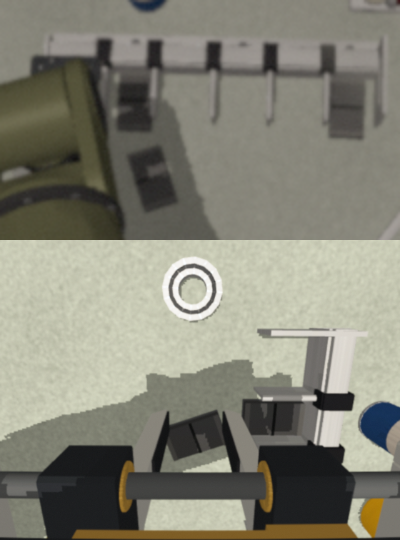

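The top view shows the rack undisturbed and the pad still angled at panel (152,178). The wrist view shows the pad at panel (197,435). I'll check its pose from the wrist image, then go down beside it.

```bash
python3 - <<'E'
from h import *
c=load('w2')
for q in [(500,138,17),(545,160,17),(516.9,194.1,117)]: print(q,px(c,q),px(c,q)*[400/560,300/420]+[0,240])
for u,v in [(166,435),(216,411),(226,448),(177,465)]: print(onz(c,u*1.4,(v-240)*1.4,17))
E
python3 -m jog '[{"grip":0.43,"tx":1,"ty":0,"tz":-0.05,"turn":0},{"grip":0.43,"tx":2,"ty":0,"tz":-0.05,"turn":0},{"grip":0.43,"tx":2.5,"ty":0,"tz":-0.05,"turn":0.05},{"grip":0.43,"tx":2.7,"ty":0,"tz":-0.05,"turn":0.05},{"grip":0.43,"tx":2.7,"ty":0,"tz":-0.05,"turn":0.05},{"grip":0.43,"tx":2.7,"ty":0,"tz":-0.05,"turn":0.05}]'; python3 go.py 515 180 8 -0.5
```

```text
(500, 138, 17) [254.4 269. ] [181.71428571 432.14285714]
(545, 160, 17) [307. 245.] [219.28571429 415.        ]
(516.9, 194.1, 117) [273.9 253. ] [195.64285714 420.71428571]
[480.9 134.3]
[541.  165.1]
[554.3 116.6]
[493.3  93.1]
clock: 6.63
eef_pos: [514.9, 194.8, 10.2]
eef_rot: [0.315, 1.57, 0.308]
wrist_force: [0.6, -0.2, 0.5]
finger_gap: 40.4
tx,ty,tz [ 0.05 -0.37  0.01] turn 0.02 gap 40.4 F [ 0.6 -0.2  0.5] pos [514.9 194.8  10.2] yaw -0.38 t 6.6333
```

```bash
python3 -m jog '[{"grip":0.43,"tx":0.05,"ty":-0.25,"tz":0,"turn":0},{"grip":0.43,"tx":0.05,"ty":-0.5,"tz":0,"turn":0},{"grip":0.43,"tx":0.05,"ty":-0.6,"tz":0,"turn":0},{"grip":0.43,"tx":0.05,"ty":-0.75,"tz":0,"turn":0},{"grip":0.43,"tx":0.05,"ty":-0.9,"tz":0,"turn":0},{"grip":0.43,"tx":0.05,"ty":-1.05,"tz":0,"turn":0},{"grip":0.43,"tx":0.05,"ty":-1.2,"tz":0,"turn":0},{"grip":0.43,"tx":0.05,"ty":-1.35,"tz":0,"turn":0},{"grip":0.43,"tx":0.05,"ty":-1.5,"tz":0,"turn":0},{"grip":0.43,"tx":0.05,"ty":-1.65,"tz":0,"turn":0},{"grip":0.43,"tx":0.05,"ty":-1.8,"tz":0,"turn":0},{"grip":0.43,"tx":0.05,"ty":-1.95,"tz":0,"turn":0}]'; python3 go.py 515 54 8 -0.5
```

```text
clock: 7.63
eef_pos: [513.6, 116.3, 7.3]
eef_rot: [2.271, 1.571, 2.264]
wrist_force: [0.3, 1.3, 2.5]
finger_gap: 40.4
tx,ty,tz [-0.02 -1.56  0.05] turn 0.03 gap 40.4 F [0.3 1.3 2.5] pos [513.6 116.3   7.3] yaw -0.35 t 7.6333
```

```bash
python3 -m jog '[{"grip":0.43,"tx":0,"ty":-0.15,"tz":0,"turn":0},{"grip":0.43,"tx":0,"ty":-0.3,"tz":0,"turn":0},{"grip":0.43,"tx":0,"ty":-0.45,"tz":0,"turn":0},{"grip":0.43,"tx":0,"ty":-0.6,"tz":0,"turn":0},{"grip":0.43,"tx":0,"ty":-0.75,"tz":0,"turn":0},{"grip":0.43,"tx":0,"ty":-0.9,"tz":0,"turn":0},{"grip":0.43,"tx":0,"ty":-1,"tz":0,"turn":0},{"grip":0.43,"tx":0,"ty":-1.07,"tz":0,"turn":0},{"grip":0.43,"tx":0,"ty":-1.1,"tz":0,"turn":0},{"grip":0.43,"tx":0,"ty":-1.1,"tz":0,"turn":0}]'; python3 go.py 515 54 8 -0.5
python3 - <<'E'
from h import *
c=snap('wrist','w3');snap('side','s3')
a=cv2.resize(load('s3')['image'][100:280,200:440,::-1],(480,360));b=cv2.resize(c['image'][:,:,::-1],(480,360))
cv2.imwrite('pics/v3.png',np.vstack([a,b])[:600] if 0 else np.hstack([a,b])[:, :960][:, ::1] if 0 else cv2.resize(np.hstack([a,b]),(800,300)))
E
```

```text
clock: 8.47
eef_pos: [513.3, 72.6, 7.2]
eef_rot: [-2.423, 1.571, -2.429]
wrist_force: [0.8, -0.1, -0.3]
finger_gap: 40.4
tx,ty,tz [-0.02 -0.47  0.05] turn 0.02 gap 40.4 F [ 0.8 -0.1 -0.3] pos [513.3  72.6   7.2] yaw -0.36 t 8.4667
```

View pics/v3.png

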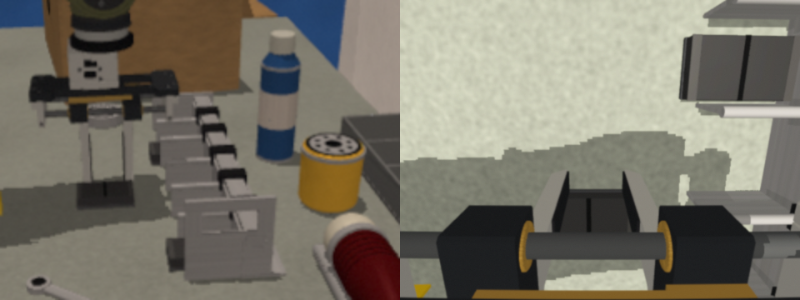

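Both fingertips lie flush along the pad's side and it now points squarely at the rack. I'll push it the remaining 18 mm, back off, lift, and measure.

```bash
python3 -m jog '[{"grip":0.43,"tx":0,"ty":-0.12,"tz":0,"turn":0},{"grip":0.43,"tx":0,"ty":-0.25,"tz":0,"turn":0},{"grip":0.43,"tx":0,"ty":-0.35,"tz":0,"turn":0},{"grip":0.43,"tx":0,"ty":-0.42,"tz":0,"turn":0},{"grip":0.43,"tx":0,"ty":-0.46,"tz":0,"turn":0},{"grip":0.43,"tx":0,"ty":-0.46,"tz":0,"turn":0},{"grip":0.43,"tx":0,"ty":-0.46,"tz":0,"turn":0},{"grip":0.43,"tx":0,"ty":-0.2,"tz":0,"turn":0},{"grip":0.43,"tx":0,"ty":0,"tz":0,"turn":0},{"grip":0.43,"tx":-1,"ty":0.2,"tz":0,"turn":0},{"grip":0.43,"tx":-2,"ty":0.2,"tz":0,"turn":0},{"grip":0.43,"tx":-2.5,"ty":0.2,"tz":0,"turn":0}]'; python3 go.py 420 25 100 -90
python3 - <<'E'
from h import *
c=snap('wrist','w4')
g=c['image'].max(2); 
c2=snap('side','s4')
im=c2['image'];print(px(c2,(513,25,8)))
u,v=px(c2,(513,25,8)).astype(int)
m=np.zeros(g.shape,np.uint8);w=im[v-25:v+25,u-40:u+40].max(2);m[v-25:v+25,u-40:u+40]=w<62
cs,_=cv2.findContours(m,0,1);k=max(cs,key=cv2.contourArea);print(cv2.boundingRect(k),cv2.contourArea(k))
crop=cv2.resize(im[v-30:v+30,u-50:u+50,::-1],(400,240),interpolation=2)
cv2.imwrite('pics/v4.png',np.vstack([crop,cv2.resize(c['image'][:,:,::-1],(400,300))]))
E
```

```text
clock: 9.57
eef_pos: [514.4, 82.4, 111.3]
eef_rot: [0.116, 1.567, 0.111]
wrist_force: [0.4, -0.2, 0.6]
finger_gap: 40.2
tx,ty,tz [ 0.27 -1.45 -2.35] turn 14.96 gap 40.2 F [ 0.4 -0.2  0.6] pos [514.4  82.4 111.3] yaw -0.27 t 9.5667
[264.9 220.8]
(246, 212, 36, 18) 530.0
```

View pics/v4.png

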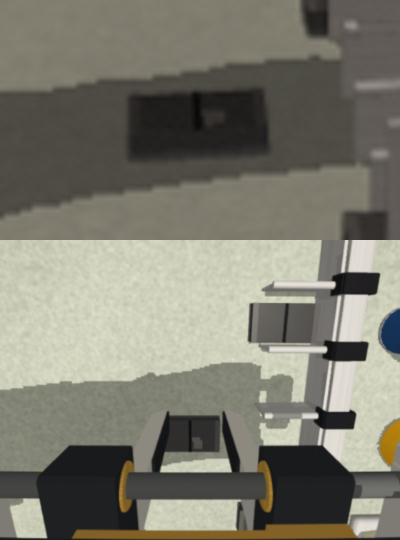

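The pad sits straight, at side-crop (130–268, 92–160), and is slightly lit by the fingers' shadow. Wrist panel: pad (168–219, 416–452), div3 bead tip at (260,413). I'll convert those.

```bash
python3 - <<'E'
from h import *
c=load('w4');f=lambda u,v,z:onz(c,u*1.4,(v-240)*1.4,z)
for n,u,v,z in [('TL',168,416,17),('TR',219,416,17),('BR',219,451,17),('BL',168,452,17),('div3 tip',262,413,44),('div3 clip',336,419,58),('div2 tip',268,349,44),('div1 tip',268,287,44)]: print(n,f(u,v,z))
s=load('s4');U=265-50;V=220-30;h=lambda u,v,z:onz(s,U-0+u/4-0.5,V+v/4,z)
for n,u,v,z in [('near-left bottom',130,160,0),('near-right bottom',268,153,0),('far right top',263,88,17),('far left top',133,95,17)]: print(n,h(u,v,z))
print('edges', [px(s,(x,y,z)) for x,y,z in [(477,4,0),(549,4,0)]], [px(s,(x,46,17)) for x in (477,549)])
E
```

```text
TL [482.6  49.7]
TR [541.9  49.3]
BR [542.8   4.1]
BL [481.    3.2]
div3 tip [584.2  62.9]
div3 clip [655.2  61.2]
div2 tip [586.  129.6]
div1 tip [582.2 186.8]
near-left bottom [475.6   5.2]
near-right bottom [545.7   4.2]
far right top [546.4  42.9]
far left top [478.3  43.1]
edges [array([247.7, 230.3]), array([283.1, 228.2])] [array([247.1, 213.1]), array([281.4, 211.2])]
```

The pad is centred at y≈24–25, matching gap centre 24.7 (±10 mm clearance), with its rear at x≈476. Now I'll go behind it with the jaw line along y.

```bash
python3 -m jog '[{"grip":0.17,"tx":0,"ty":-1.45,"tz":-1.75,"turn":15},{"grip":0.17,"tx":0,"ty":-1.45,"tz":-1.75,"turn":15},{"grip":0.17,"tx":0,"ty":-1.45,"tz":-1.75,"turn":15},{"grip":0.17,"tx":0,"ty":-1.45,"tz":-1.75,"turn":15},{"grip":0.17,"tx":0,"ty":-1.45,"tz":-1.75,"turn":15},{"grip":0.17,"tx":0,"ty":-1.45,"tz":-1.75,"turn":15},{"grip":0.17,"tx":0,"ty":-1.45,"tz":-1.75,"turn":15},{"grip":0.17,"tx":0,"ty":-1.45,"tz":-1.75,"turn":15},{"grip":0.17,"tx":0,"ty":-1.45,"tz":-1.75,"turn":15},{"grip":0.17,"tx":0,"ty":-1.45,"tz":-1.75,"turn":15},{"grip":0.17,"tx":0,"ty":-1.45,"tz":-1.75,"turn":15},{"grip":0.17,"tx":0,"ty":-1.45,"tz":-1.75,"turn":15}]'; python3 go.py 446 24.5 8 -90.5
```

```text
clock: 10.67
eef_pos: [442.6, 24.0, 106.3]
eef_rot: [-1.702, 1.569, 3.069]
wrist_force: [-0.0, 0.6, 0.2]
finger_gap: 15.9
tx,ty,tz [ 2.46  0.09 -0.01] turn 0.65 gap 15.9 F [-0.   0.6  0.2] pos [442.6  24.  106.3] yaw -86.62 t 10.6667
```

```bash
python3 -m jog '[{"grip":0.17,"tx":0.5,"ty":0.05,"tz":0,"turn":0.65},{"grip":0.17,"tx":1.3,"ty":0.05,"tz":0,"turn":0.65},{"grip":0.17,"tx":2,"ty":0.05,"tz":0,"turn":0.65},{"grip":0.17,"tx":2.35,"ty":0.05,"tz":0,"turn":0.65},{"grip":0.17,"tx":2.45,"ty":0.05,"tz":0,"turn":0.65},{"grip":0.17,"tx":2.45,"ty":0.05,"tz":0,"turn":0.65},{"grip":0.17,"tx":2.45,"ty":0.05,"tz":0,"turn":0.65}]'; python3 go.py 562 24.5 8 -90.5
```

```text
clock: 11.25
eef_pos: [445.2, 23.8, 9.6]
eef_rot: [1.774, 1.571, 0.2]
wrist_force: [-0.7, -0.8, 0.4]
finger_gap: 15.9
tx,ty,tz [ 0.04  2.92 -0.03] turn 0.05 gap 15.9 F [-0.7 -0.8  0.4] pos [445.2  23.8   9.6] yaw -90.17 t 11.25
```

```bash
python3 -m jog '[{"grip":0.17,"tx":0.03,"ty":0.25,"tz":0,"turn":0.05},{"grip":0.17,"tx":0.03,"ty":0.45,"tz":0,"turn":0.05},{"grip":0.17,"tx":0.03,"ty":0.55,"tz":0,"turn":0.05},{"grip":0.17,"tx":0.03,"ty":0.65,"tz":0,"turn":0.05},{"grip":0.17,"tx":0.03,"ty":0.8,"tz":0,"turn":0.05},{"grip":0.17,"tx":0.03,"ty":0.95,"tz":0,"turn":0.05},{"grip":0.17,"tx":0.03,"ty":1.1,"tz":0,"turn":0.05},{"grip":0.17,"tx":0.03,"ty":1.25,"tz":0,"turn":0.05},{"grip":0.17,"tx":0.03,"ty":1.35,"tz":0,"turn":0.05},{"grip":0.17,"tx":0.03,"ty":1.4,"tz":0,"turn":0.05},{"grip":0.17,"tx":0.03,"ty":1.4,"tz":0,"turn":0.05}]'; python3 go.py 562 24.5 8 -90.5
python3 - <<'E'
from h import *
c2=snap('side','s5');c=snap('wrist','w5')
a=cv2.resize(c2['image'][150:270,230:390,::-1],(480,360),interpolation=2)
cv2.imwrite('pics/v5.png',np.hstack([a,cv2.resize(c['image'][:,:,::-1],(320,360))]))
E
```

```text
clock: 12.17
eef_pos: [501.4, 23.2, 8.0]
eef_rot: [1.543, 1.571, -0.037]
wrist_force: [0.9, -0.0, -0.7]
finger_gap: 15.6
tx,ty,tz [ 0.    1.51 -0.04] turn 0.0 gap 15.6 F [ 0.9 -0.  -0.7] pos [501.4  23.2   8. ] yaw -90.5 t 12.1667
```

View pics/v5.png

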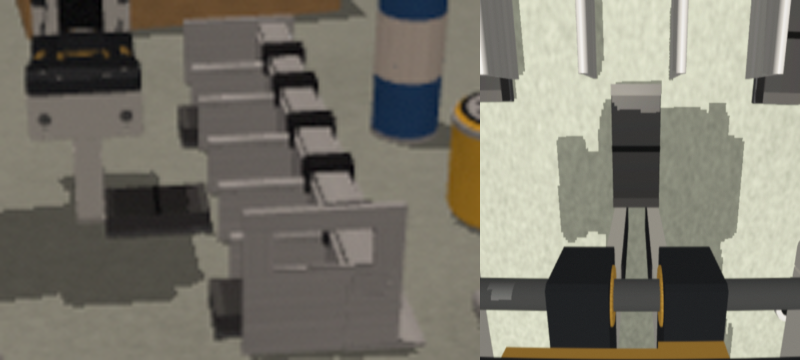

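The pad is straight and centred (wrist panel: pad 612–660, dividers at 590 and 680). I'll keep pushing.

```bash
python3 -m jog '[{"grip":0.17,"tx":0,"ty":0.12,"tz":0,"turn":0},{"grip":0.17,"tx":0,"ty":0.27,"tz":0,"turn":0},{"grip":0.17,"tx":0,"ty":0.42,"tz":0,"turn":0},{"grip":0.17,"tx":0,"ty":0.57,"tz":0,"turn":0},{"grip":0.17,"tx":0,"ty":0.72,"tz":0,"turn":0},{"grip":0.17,"tx":0,"ty":0.87,"tz":0,"turn":0},{"grip":0.17,"tx":0,"ty":1.02,"tz":0,"turn":0},{"grip":0.17,"tx":0,"ty":1.15,"tz":0,"turn":0},{"grip":0.17,"tx":0,"ty":1.25,"tz":0,"turn":0},{"grip":0.17,"tx":0,"ty":1.3,"tz":0,"turn":0},{"grip":0.17,"tx":0,"ty":1.33,"tz":0,"turn":0},{"grip":0.17,"tx":0,"ty":1.36,"tz":0,"turn":0}]'; python3 go.py 562 24.5 8 -90.5
```

```text
clock: 13.27
eef_pos: [555.4, 22.8, 8.0]
eef_rot: [-1.667, 1.571, 3.037]
wrist_force: [-1.0, 0.8, 0.1]
finger_gap: 15.7
tx,ty,tz [-0.    0.17 -0.04] turn 0.0 gap 15.7 F [-1.   0.8  0.1] pos [555.4  22.8   8. ] yaw -90.49 t 13.2667
```

```bash
python3 -m jog '[{"grip":0.17,"tx":0,"ty":0.03,"tz":0,"turn":0},{"grip":0.17,"tx":0,"ty":0.06,"tz":0,"turn":0},{"grip":0.17,"tx":0,"ty":0.09,"tz":0,"turn":0},{"grip":0.17,"tx":0,"ty":0.12,"tz":0,"turn":0}]'; python3 go.py 562 24.5 8 -90.5
```

```text
clock: 13.6
eef_pos: [560.3, 22.7, 8.0]
eef_rot: [-1.439, 1.571, -3.019]
wrist_force: [-0.2, 0.2, -0.7]
finger_gap: 16.0
tx,ty,tz [ 0.    0.04 -0.04] turn 0.0 gap 16.0 F [-0.2  0.2 -0.7] pos [560.3  22.7   8. ] yaw -90.5 t 13.6
```

```bash
python3 -m jog '[{"grip":0.17,"tx":0,"ty":0.03,"tz":0,"turn":0},{"grip":0.17,"tx":0,"ty":0.06,"tz":0,"turn":0},{"grip":0.17,"tx":0,"ty":0.08,"tz":0,"turn":0},{"grip":0.17,"tx":0,"ty":0.08,"tz":0,"turn":0}]'; python3 go.py 562 24.5 8 -90.5
```

```text
clock: 13.93
eef_pos: [563.6, 22.7, 8.1]
eef_rot: [1.567, 1.571, -0.013]
wrist_force: [-0.0, -0.3, 0.1]
finger_gap: 16.2
tx,ty,tz [ 0.   -0.04 -0.04] turn 0.0 gap 16.2 F [-0.  -0.3  0.1] pos [563.6  22.7   8.1] yaw -90.49 t 13.9333
```

```bash
python3 -m jog '[{"grip":0.17,"tx":0,"ty":0.03,"tz":0,"turn":0},{"grip":0.17,"tx":0,"ty":0.05,"tz":0,"turn":0},{"grip":0.17,"tx":0,"ty":0.05,"tz":0,"turn":0}]'; python3 go.py 562 24.5 8 -90.5;  python3 - <<'E'
from h import *
c=snap('wrist','w6');c2=snap('side','s6')
a=cv2.resize(c2['image'][150:270,230:390,::-1],(480,360),interpolation=2)
cv2.imwrite('pics/v6.png',np.hstack([a,cv2.resize(c['image'][:280,180:400,::-1],(320,360))]))
E
```

```text
clock: 14.18
eef_pos: [565.0, 22.7, 8.0]
eef_rot: [-1.565, 1.569, 3.138]
wrist_force: [-4.7, 0.6, 2.7]
finger_gap: 16.1
tx,ty,tz [ 0.   -0.07 -0.04] turn 0.0 gap 16.1 F [-4.7  0.6  2.7] pos [565.   22.7   8. ] yaw -90.49 t 14.1833
```

View pics/v6.png

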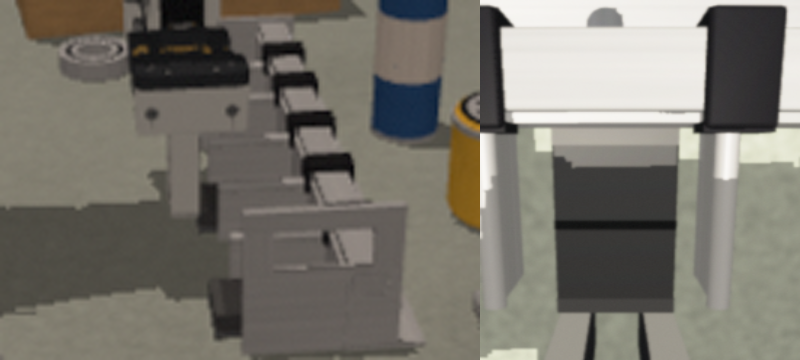

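The force rises and the pad is straight inside the third gap. I'll press a little more to confirm the stop, then back away and rise.

```bash
python3 -m jog '[{"grip":0.17,"tx":0,"ty":0.03,"tz":0,"turn":0},{"grip":0.17,"tx":0,"ty":0.05,"tz":0,"turn":0},{"grip":0.17,"tx":0,"ty":0.05,"tz":0,"turn":0},{"grip":0.17,"tx":0,"ty":0.05,"tz":0,"turn":0}]'; python3 go.py 562 24.5 8 -90.5
```

```text
clock: 14.62
eef_pos: [565.1, 22.7, 7.9]
eef_rot: [-1.563, 1.565, 3.14]
wrist_force: [-19.8, -0.4, 15.1]
finger_gap: 16.1
tx,ty,tz [-0.   -0.08 -0.04] turn 0.0 gap 16.1 F [-19.8  -0.4  15.1] pos [565.1  22.7   7.9] yaw -90.49 t 14.6167
```

```bash
python3 -m jog '[{"grip":0.17,"tx":0,"ty":-0.2,"tz":0,"turn":0},{"grip":0.17,"tx":0,"ty":-0.8,"tz":0,"turn":0},{"grip":0.17,"tx":0,"ty":-1.5,"tz":0,"turn":0},{"grip":0.17,"tx":-1,"ty":-2.5,"tz":0,"turn":0},{"grip":0.17,"tx":-2,"ty":-3.5,"tz":0,"turn":0},{"grip":0.17,"tx":-3,"ty":-4,"tz":0,"turn":0},{"grip":0.17,"tx":-4,"ty":-4,"tz":0,"turn":0},{"grip":0.17,"tx":-4,"ty":-4,"tz":0,"turn":0},{"grip":0.17,"tx":-4,"ty":-4,"tz":0,"turn":0},{"grip":0.17,"tx":-4,"ty":-4,"tz":0,"turn":0},{"grip":0.17,"tx":-4,"ty":-4,"tz":0,"turn":0}]'; python3 go.py 562 24.5 8 -90.5
python3 - <<'E'
from h import *
c=snap('wrist','w7');c2=snap('side','s7');c3=snap('top','t7')
a=cv2.resize(c3['image'][140:260,140:340,::-1],(400,240),interpolation=2);b=cv2.resize(c2['image'][100:310,200:480,::-1],(400,300))
w=cv2.resize(c['image'][:,:,::-1],(400,300))
cv2.imwrite('pics/v7.png',np.hstack([np.vstack([a,b]),np.vstack([w,np.zeros((240,400,3),np.uint8)])]))
E
```

```text
clock: 15.53
eef_pos: [407.3, 24.1, 167.3]
eef_rot: [-1.707, 1.571, 2.997]
wrist_force: [-0.1, 0.5, -0.9]
finger_gap: 15.9
tx,ty,tz [ 3.98  3.87 -0.04] turn 0.0 gap 15.9 F [-0.1  0.5 -0.9] pos [407.3  24.1 167.3] yaw -90.49 t 15.5333
```

View pics/v7.png

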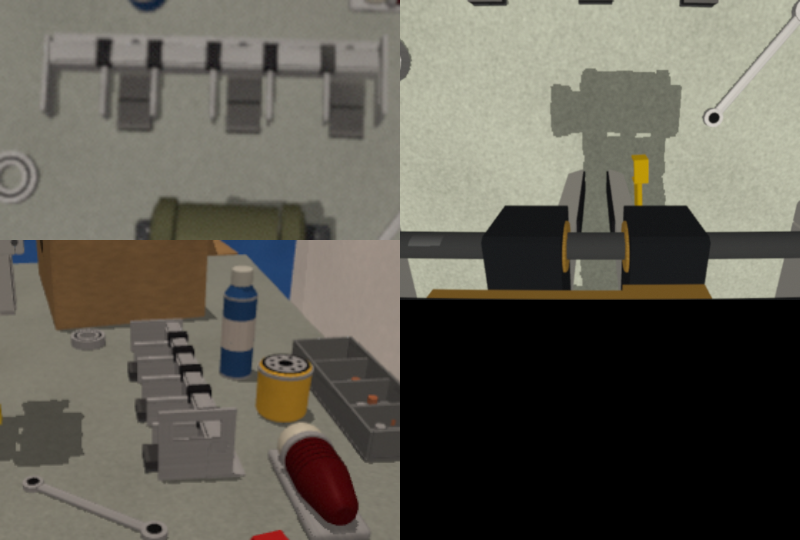

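The pad sits in the third gap from the tall plate (top panel 227–260, front edge at 131). It sticks out as far as the stored pads (130 and 136 on the slightly sloping rack). Everything else is unmoved and the gripper is clear.

```bash
python3 -c "
from cell import manip
manip.sign_off()"
```

```text
the job is handed in; nothing more can be done
```

The loose brake pad is in the third gap from the tall end plate, straight and home against the back plate, and the job is handed in. It took about 16 s of robot time, against the 64 s limit.

- **Counting:** The slotted tall plate is at the robot's right end. I touched the clips of div5, div4 and div3 in that order with the shut fingertips, at about 8, 8 and 9 N.
- **Pushing:** I pushed the pad sideways with two spread fingers, which also squared it up. Then I pushed it from behind into the gap between div4 and div3. It was never gripped or lifted.
- **Last checks:**
  - When pressed, the pad stopped dead at TCP x = 565 mm while the push force rose to 20 N.
  - The final pictures show it straight, sticking out as far as the stored pads.
  - The bystanders in view appear unmoved, and the gripper was well clear.
- **Disagreements:**
  - The stop came about 3 mm beyond where I had predicted it. That fits the calibration error plus my estimate of the finger width.
  - At the final press the wrist also showed 15 N upward, but nothing visibly tipped.
  - One move command was refused because I left out "turn", and the arm did not move.

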